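# Pack the four-candle set into the tray

### The arm

A 6-joint arm with a two-finger parallel gripper is mounted at the origin on the work surface. World frame = base frame: x ahead of the robot, y to its left, z up, the work surface at z = 0. Lengths are in mm, angles in degrees, forces in N, time in s.
With the tool pointing down it reaches from about 275 to 825 mm from the base axis. Payload 5.2 kg.
Tool frame: the origin (TCP) lies midway between the tips of the shut fingers; the grasp point (between the pads) lies 19 mm behind it; z points along the fingers, y is the line along which they close (so a half turn about z gives the same grasp; the last joint's range is limited). The gripper opens to 93 mm and grips with 3 to 60 N. Pads are 15 mm wide; open, the fingers measure 128 mm over their backs; the gripper's body (75 mm by 188 mm) begins 65 mm behind the grasp point.
Start: joints at [56.448, 14.817, 87.949, -0, 77.235, -11.62], TCP at [205.414, 510.205, 182.853] pointing down, gripper open.
Joint ranges: [-179.93, 179.93], [-52.35, 119.4], [10.71, 147.94], [-69.91, 249.91], [12.55, 155.21], [-178.61, 178.61]. Speed limits (degrees/s): [147.25, 147.25, 180, 180, 180, 180].

### API

Orientations are given as [roll, pitch, yaw] about the fixed x, y, z axes, in that order (R = Rz(yaw) Ry(pitch) Rx(roll)).
In Python, from plant import manip gives the robot as it stands. The module is installed in compiled form; this text tells all that it offers.
- The arm moves only by the tool play_rows, never from a script. Its argument "deltas" is a list of rows, each a list of 7 numbers: the shift along the world's x, y, z each as a share of 0.5 m, from -1 to 1, then the turn, a rotation vector about the world's x, y, z each as a share of 360 degrees, from -1 to 1, then the opening, from 0 (shut) to 1 (fully open). In form: [[tx, ty, tz, rx, ry, rz, grip], ...]. A call has exactly 8 rows; each row is the pose to reach, as a shift and turn from the pose commanded when the call began, turning the shorter way round; what a row does not reach only later rows make up. A row lasts 1/12 s, in which the tool goes at most 41.7 mm and 7.16 degrees, less where a joint would pass 70% of its speed; a pose out of reach is approached as far as the arm can. A call with a number of a shift or a turn outside -1 to 1 is refused whole. A call with a gripper value outside its range is refused whole. The fingers move at their own pace and stop on an object; "newtons" is the grip in N (left out, the last holds). Time passes only in rows, so rows that repeat a pose let the fingers close, or fill a call up. It gives the time, the measured TCP pose, the force, the opening and the grip force at its end, in the units of the state.
- manip.read_state(): the state, without advancing time (a new reading comes with each control period).
- manip.snapshot(name): name is "scene" or "side" or "wrist"; returns the picture (480x640x3 uint8, blue, green, red); there is no depth.
- manip.camera_model(name): a dict with "intrinsics" (3x3 intrinsics, pixels), "view" (4x4, takes a point from world to camera coordinates); the wrist camera has in their place "T_tool_cam" (4x4, takes a point from camera to tool coordinates, whose origin is the TCP and whose axes are the flange's). Camera axes: x right, y down, z forward; pixel columns grow to the right and rows downward; lengths in mm; the calibration is good to about 2 mm. A picture is of the moment at which its call begins: read the wrist's pose just before it. camera_model takes no time and is no camera call.
- manip.hand_in(): hands the job in; it is judged then, once.
The state is a dict: "time": time; "joints": joint angles; "qd": joint speeds; "joint_torque": joint torques, N m; "tool_pos": TCP position; "ee_rot": TCP orientation; "force": force on the tool from outside, world axes, zero at the start; "torque": the same for the moment, N m; "gripper_width": opening from 0.0 (shut) to 1.0 (fully open); "gripper_force": force on a finger pad.
Only numpy, scipy, OpenCV 4.12 (cv2) and the standard library are available. Lean on these libraries where they do the work, as an engineer would, in place of code of your own. Each camera call takes 0.05 s, during which the arm holds its last target. There are 200 camera calls.

### The job

Pack one set of finished candles: stand each of the four full-height candles (thick round, slim round, square and oblong) upright inside the cardboard collar of its own shape and size in the aluminium tray, down on the collar's floor. Leave the two half-height mis-pours, which have no wick, where they are.

Things in the scene. Friction and masses are not known exactly. Their poses are not given: they have to be found in the camera images.
- thick_mid (a point): Thick round ivory wax candle, standing upright, 90 mm high, with a short white wick on top (11 tall, soft, of no account); diameter 60, about 220 g. This point is its centre, 45 above its foot. Its z axis is up. (Sizes in mm.) Between the candles and mis-pours stand a glass tumbler, an orange jar with a yellow lid and a flat yellow tub lid, none over 70 high; the next thing is never nearer than about 25 mm to a candle's side.
- slim_mid (a point): Slim round ivory wax candle, standing upright, 90 mm high, with a short white wick on top (11 tall, soft, of no account); diameter 36, about 85 g. This point is its centre, 45 above its foot. Its z axis is up. (Sizes in mm.)
- square_mid (a point): Square ivory wax candle, standing upright, 90 mm high, with a short white wick on top (11 tall, soft, of no account); 50 x 50 in plan, about 200 g. This point is its centre, 45 above its foot. Its z axis is up, x and y are square to its faces. (Sizes in mm.)
- oblong_mid (a point): Oblong ivory wax candle, standing upright, 90 mm high, with a short white wick on top (11 tall, soft, of no account); 64 along its x, 34 along its y, about 170 g. This point is its centre, 45 above its foot. Its z axis is up. (Sizes in mm.)
- short_round_mid (a point): Half-height mis-pour, round: ivory wax, diameter 60, only 45 high, no wick, a darker sunk spot on top; to be left. This point is its centre, 22.5 above its foot. (Sizes in mm.)
- short_square_mid (a point): Half-height mis-pour, square: ivory wax, 50 x 50 in plan, only 45 high, no wick, a darker sunk spot on top; to be left. This point is its centre, 22.5 above its foot. (Sizes in mm.)
- collar_thick_floor (a point): Large round cardboard collar for the thick round candle: inner diameter 80, floor 3 thick, walls 3 thick and 18 high (15 above its floor), fixed on the floor of the low aluminium tray (270 x 270, walls 28 high, the four collars at the corners of a 120 x 120 square). This point is the centre of the collar's inner floor, 6 above the work surface. (Sizes in mm.)
- collar_slim_floor (a point): Small round cardboard collar for the slim round candle: inner diameter 56, floor 3 thick, walls 3 thick and 18 high (15 above its floor), fixed on the floor of the low aluminium tray (270 x 270, walls 28 high, the four collars at the corners of a 120 x 120 square). This point is the centre of the collar's inner floor, 6 above the work surface. (Sizes in mm.)
- collar_square_floor (a point): Square cardboard collar for the square candle: inside 68 x 68, floor 3 thick, walls 3 thick and 18 high (15 above its floor), fixed on the floor of the low aluminium tray (270 x 270, walls 28 high, the four collars at the corners of a 120 x 120 square). This point is the centre of the collar's inner floor, 6 above the work surface; its x and y are square to the walls. (Sizes in mm.)
- collar_oblong_floor (a point): Oblong cardboard collar for the oblong candle: inside 82 along its x, 52 along its y, floor 3 thick, walls 3 thick and 18 high (15 above its floor), fixed on the floor of the low aluminium tray (270 x 270, walls 28 high, the four collars at the corners of a 120 x 120 square). This point is the centre of the collar's inner floor, 6 above the work surface. (Sizes in mm.)
Things that resemble listed ones, but are neither listed nor needed, are in the scene too. Leave any black or blue look-alike of the part that bears square_mid alone.

How it is judged (in metres and radians):
At the end, for the whole second after the job is handed in: Each of the four full-height candles stands upright (within 0.1 rad) at rest on the floor of its own collar (height within 4 mm), its centre within 14 mm of the collar's centre; both mis-pours are within 25 mm of where they started (horizontal distance between thick_mid and collar_thick_floor below 0.014 m and z of thick_mid in the frame of collar_thick_floor between 0.041 and 0.049 m and angle between each of thick_mid, slim_mid, square_mid, oblong_mid's own z axis and vertical below 0.1 rad and linear speed of each of thick, slim, square, oblong below 0.02 m/s and horizontal distance between slim_mid and collar_slim_floor below 0.014 m and z of slim_mid in the frame of collar_slim_floor between 0.041 and 0.049 m and horizontal distance between square_mid and collar_square_floor below 0.014 m and z of square_mid in the frame of collar_square_floor between 0.041 and 0.049 m and horizontal distance between oblong_mid and collar_oblong_floor below 0.014 m and z of oblong_mid in the frame of collar_oblong_floor between 0.041 and 0.049 m and distance of each of short_round_mid, short_square_mid from where it was at the start of the episode below 0.025 m); the robot touches nothing.
It fails at once if the half-height round mis-pour is moved (distance of short_round_mid from where it was at the start of the episode above 0.025 m).
It fails at once if the half-height square mis-pour is moved (distance of short_square_mid from where it was at the start of the episode above 0.025 m).
It also fails if it takes over 115 s, if anything falls off the work surface, if the arm or the gripper's body presses on something with over 40 N, if the wrist force passes 120 N, or if a joint passes its speed limit or range.

## Working session

There is one attempt and no reset: what is moved stays moved. The work goes in short steps, Python scripts to look and compute and a tool call to move; the robot and the scene stay as the last step left them, time stands still between calls to the robot, and variables do not carry over. Pictures are saved under pics/ and viewed, at most 14 in all, crops included, and the job is handed in when it is done.

Besides the shell and the picture viewer there is one more tool, called by a JSON object that holds its "api" and its "payload". play_rows: Moves the arm, as the interface text tells. Shift numbers are shares of 0.5 m and turn numbers shares of 360 degrees, none past 1 either way. Its arguments: {"type":"object","properties":{"deltas":{"type":"array","items":{"type":"array","items":{"type":"number","minimum":-1,"maximum":1}}},"newtons":{"type":"number"}},"required":["deltas"]}

```bash
mkdir -p pics; python3 - <<'E'
from plant import manip
import cv2,numpy as np
for n in ("scene","side"):
    cv2.imwrite(f"pics/{n}0.png",manip.snapshot(n)); c=manip.camera_model(n)
    print(n,np.round(c["intrinsics"],1).tolist(),np.round(np.linalg.inv(c["view"]),3).tolist())
print(np.round(manip.camera_model("wrist")["T_tool_cam"],3).tolist()); print(manip.read_state())
E
```

```text
scene [[467.9, 0.0, 316.6], [0.0, 467.9, 236.7], [0.0, 0.0, 1.0]] [[-0.355, 0.72, -0.597, 1046.133], [0.935, 0.263, -0.239, 162.576], [-0.015, -0.643, -0.766, 735.102], [0.0, 0.0, 0.0, 1.0]]
side [[447.2, 0.0, 317.6], [0.0, 447.2, 239.1], [0.0, 0.0, 1.0]] [[0.924, -0.235, 0.302, 207.793], [-0.382, -0.571, 0.727, -725.338], [0.002, -0.787, -0.617, 682.27], [0.0, 0.0, 0.0, 1.0]]
[[-0.001, -0.969, -0.249, 68.269], [1.0, -0.001, 0.0, 0.028], [-0.001, -0.249, 0.969, -202.392], [0.0, 0.0, 0.0, 1.0]]
{'time': 0.1, 'joints': array([ 5.64488149e+01,  1.48544374e+01,  8.80019488e+01, -5.52042698e-04,
        7.72333042e+01, -1.16208226e+01]), 'qd': array([-0.05349844, -0.08559938, -0.13852896,  0.05689828, -0.09579568,
        0.08689831]), 'joint_torque': array([ 1.42714267e-03, -4.38210082e+01, -2.84643424e+01,  7.19085429e-02,
        3.62487067e-02, -2.53200017e-05]), 'tool_pos': array([205.11590614, 509.76583734, 182.12695944]), 'ee_rot': array([-1.79912040e+02, -1.75395129e-02,  1.58069746e+02]), 'force': array([-0.32047376,  0.3184391 , -0.33030985]), 'torque': array([ 0.03666199,  0.0108729 , -0.02474832]), 'gripper_force': 0.0, 'gripper_width': 0.9974535363005191}
```

View pics/scene0.png

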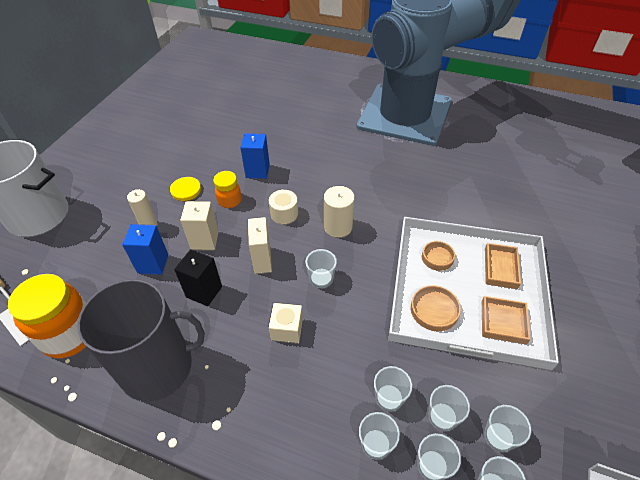

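View pics/side0.png

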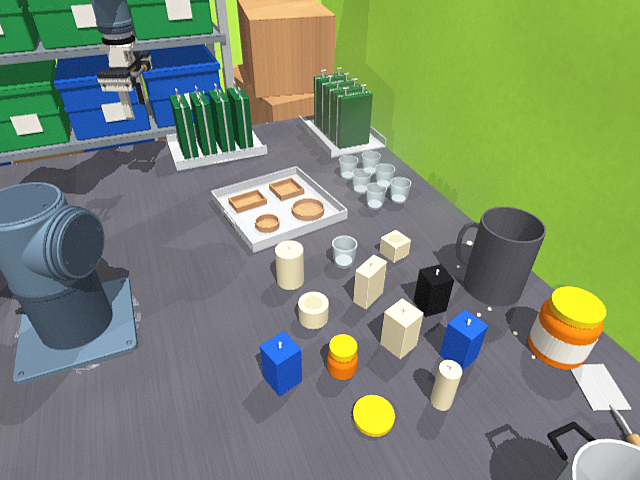

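```bash
cat > h.py <<'E'
import cv2,numpy as np
from plant import manip
def cam(n):
    c=manip.camera_model(n); return c["intrinsics"],np.linalg.inv(c["view"])
def cast(K,T,px,z):
    px=np.reshape(px,(-1,2)).astype(float)
    d=np.c_[px,np.ones(len(px))]@np.linalg.inv(K).T@T[:3,:3].T
    o=T[:3,3]; return (o+d*((z-o[2])/d[:,2])[:,None])[:,:2]
def blobs(m,a=120):
    cs,_=cv2.findContours(m,cv2.RETR_EXTERNAL,cv2.CHAIN_APPROX_NONE)
    return [c for c in cs if cv2.contourArea(c)>a]
E
python3 - <<'E'
from h import *
for n in ("scene","side"):
    im=cv2.imread(f"pics/{n}0.png"); K,T=cam(n); hsv=cv2.cvtColor(im,cv2.COLOR_BGR2HSV)
    iv=cv2.inRange(hsv,(14,18,110),(32,115,255)); br=cv2.inRange(hsv,(5,90,90),(18,200,255))
    for c in blobs(iv):
        x,y,w,h=cv2.boundingRect(c)
        if y<120 or h>80: continue
        M=np.zeros_like(iv); cv2.drawContours(M,[c],-1,255,-1)
        v=im[...,2][M>0].reshape(-1,1); t,_=cv2.threshold(v,0,255,cv2.THRESH_OTSU)
        top=((M>0)&(im[...,2]>t)).astype(np.uint8)*255
        top=cv2.morphologyEx(top,cv2.MORPH_OPEN,np.ones((3,3)))
        b=blobs(top,30); out=[]
        for q in sorted(b,key=cv2.contourArea)[-1:]:
            for z in (90,45):
                r=cv2.minAreaRect(cast(K,T,q,z).astype(np.float32)); out.append(np.round([*r[0],*r[1],r[2]]).tolist())
        mid=cast(K,T,[[x+w/2,y+h/2]],45)[0]
        print(n,"iv",(x,y,w,h),int(t),"mid45",mid.round(),"top90/45",out)
    for c in blobs(br):
        x,y,w,h=cv2.boundingRect(c)
        if y<120 or h>80: continue
        r=cv2.minAreaRect(cast(K,T,c,12).astype(np.float32))
        print(n,"br",(x,y,w,h),np.round([*r[0],*r[1],r[2]],1))
E
```

```text
scene iv (31, 324, 50, 28) 152 mid45 [ 859. -379.] top90/45 [[882.0, -342.0, 20.0, 58.0, 20.0], [870.0, -377.0, 21.0, 62.0, 20.0]]
scene iv (488, 304, 38, 31) 234 mid45 [568. 309.] top90/45 [[601.0, 296.0, 41.0, 48.0, 10.0], [570.0, 305.0, 43.0, 51.0, 10.0]]
scene iv (268, 303, 35, 40) 200 mid45 [702. -35.] top90/45 [[713.0, -26.0, 46.0, 43.0, 14.0], [690.0, -40.0, 49.0, 46.0, 14.0]]
scene iv (418, 293, 39, 25) 135 mid45 [581. 195.] top90/45 [[606.0, 192.0, 37.0, 59.0, 7.0], [575.0, 194.0, 39.0, 63.0, 7.0]]
scene iv (248, 217, 24, 57) 202 mid45 [ 566. -146.] top90/45 [[568.0, -146.0, 62.0, 33.0, 26.0], [534.0, -168.0, 67.0, 35.0, 26.0]]
scene iv (180, 201, 39, 49) 193 mid45 [ 561. -281.] top90/45 [[559.0, -279.0, 44.0, 46.0, 20.0], [525.0, -309.0, 48.0, 49.0, 20.0]]
scene iv (269, 189, 29, 35) 203 mid45 [ 457. -145.] top90/45 [[478.0, -134.0, 51.0, 51.0, 20.0], [438.0, -154.0, 55.0, 54.0, 20.0]]
scene iv (127, 189, 30, 36) 196 mid45 [ 557. -418.] top90/45 [[567.0, -411.0, 35.0, 31.0, 34.0], [534.0, -451.0, 37.0, 33.0, 34.0]]
scene iv (324, 186, 31, 51) 201 mid45 [431. -33.] top90/45 
[... 1199 characters left out ...]
. -66.] top90/45 [[650.0, -107.0, 94.0, 55.0, 81.0], [684.0, -60.0, 101.0, 59.0, 81.0]]
side iv (257, 214, 23, 17) 210 mid45 [434. 131.] top90/45 [[415.0, 70.0, 31.0, 39.0, 68.0], [431.0, 130.0, 33.0, 42.0, 68.0]]
side iv (292, 199, 32, 23) 213 mid45 [542. 142.] top90/45 [[519.0, 88.0, 50.0, 63.0, 68.0], [543.0, 150.0, 54.0, 68.0, 68.0]]
side iv (273, 177, 31, 21) 201 mid45 [533. 265.] top90/45 [[502.0, 191.0, 52.0, 44.0, 9.0], [524.0, 261.0, 56.0, 48.0, 9.0]]
side br (255, 214, 24, 19) [440.9 176.6  78.4  58.6  71.5]
side br (292, 198, 32, 23) [560.8 196.  103.8  83.   67.6]
side br (228, 190, 39, 23) [423.4 294.9  93.4  79.6   9.2]
side br (269, 178, 35, 23) [542.6 314.5  82.5  93.8   9. ]
```

```bash
python3 - <<'E'
from h import *
L=dict(blue1=(147,250,465,340,45),blue2=(255,157,281,363,45),black=(199,279,434,290,45),jar=(228,190,342,357,30),lid=(185,188,374,415,5),glass=(321,270,344,251,30),sround=(284,207,313,310,22),ssq=(286,322,395,246,22))
N={}
for k,(a,b,c,d,z) in L.items():
    p=cast(*cam("scene"),[[a,b]],z)[0];q=cast(*cam("side"),[[c,d]],z)[0];print(k,p.round(),q.round());N[k]=(p+q)/2
C=dict(thick=(431,-34),slim=(564,-413),square=(559,-280),oblong=(566,-147))
N.update(C)
for k,c in C.items():
    for n,p in N.items():
        v=np.array(p)-c;r=np.hypot(*v)
        if 1<r<150: print(k,n,int(r),int(np.degrees(np.arctan2(v[1],v[0]))%360))
E
```

```text
blue1 [ 650. -343.] [ 652. -346.]
blue2 [ 337. -267.] [ 331. -267.]
black [ 674. -217.] [ 673. -218.]
jar [ 440. -284.] [ 437. -286.]
lid [ 445. -394.] [ 446. -393.]
glass [569. -22.] [566. -21.]
sround [ 438. -154.] [ 435. -155.]
ssq [689. -42.] [689. -41.]
thick glass 137 5
thick sround 120 272
slim blue1 110 38
slim lid 119 170
slim square 133 92
square blue1 112 324
square black 130 28
square jar 120 182
square slim 133 272
square oblong 133 86
oblong black 128 326
oblong glass 125 89
oblong sround 129 183
oblong square 133 266
```

{"api": "play_rows", "payload": {"deltas": [[0.224, -0.54, 0, 0, 0, 0, 1], [0.224, -0.54, 0, 0, 0, 0, 1], [0.224, -0.54, 0, 0, 0, 0, 1], [0.224, -0.54, 0, 0, 0, 0, 1], [0.224, -0.54, 0, 0, 0, 0, 1], [0.224, -0.54, 0, 0, 0, 0, 1], [0.224, -0.54, 0, 0, 0, 0, 1], [0.224, -0.54, 0, 0, 0, 0, 1]], "newtons": 15}}

```text
time: 0.77
tool_pos: [320.0, 234.2, 182.7]
ee_rot: [-179.9, 0.1, 157.6]
force: [-1.0, 0.5, -0.5]
gripper_width: 1.002
gripper_force: 0.0
```

{"api": "play_rows", "payload": {"deltas": [[0.227, -0.548, 0, 0, 0, 0, 1], [0.227, -0.548, 0, 0, 0, 0, 1], [0.227, -0.548, 0, 0, 0, 0, 1], [0.227, -0.548, 0, 0, 0, 0, 1], [0.227, -0.548, 0, 0, 0, 0, 1], [0.227, -0.548, 0, 0, 0, 0, 1], [0.227, -0.548, 0, 0, 0, 0, 1], [0.227, -0.548, 0, 0, 0, 0, 1]]}}

```text
time: 1.43
tool_pos: [433.4, -39.4, 182.7]
ee_rot: [-179.9, 0.1, 157.8]
force: [0.4, -0.6, 0.3]
gripper_width: 1.001
gripper_force: 0.0
```

```bash
python3 - <<'E'
from plant import manip
import cv2
manip.snapshot("wrist");s=manip.read_state();print(s["tool_pos"],s["ee_rot"],s["joints"])
cv2.imwrite("pics/w1.png",manip.snapshot("wrist"))
E
```

```text
[432.37533364 -37.29636257 182.43717761] [-1.79951976e+02  9.22567546e-03  1.57775434e+02] [-1.96756579e+01  2.65041395e+00  1.02647325e+02 -5.01658000e-02
  7.46951857e+01 -8.74378496e+01]
```

View pics/w1.png

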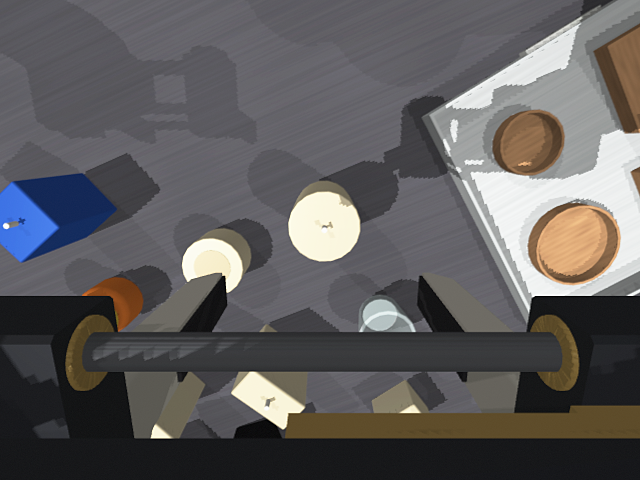

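```bash
cat >> h.py <<'E'
from scipy.spatial.transform import Rotation as Ro
def wcam(s):
    c=manip.camera_model("wrist");T=np.eye(4);T[:3,:3]=Ro.from_euler("xyz",s["ee_rot"],degrees=True).as_matrix();T[:3,3]=s["tool_pos"]
    return c["intrinsics"],T@c["T_tool_cam"]
E
python3 - <<'E'
from h import *
s=manip.read_state(); print(s["tool_pos"])
K,T=wcam(s)
print("thick",cast(K,T,[[324,226]],90),"sround",cast(K,T,[[212,264]],45),"slim collar",cast(K,T,[[529,142]],14),"thick collar",cast(K,T,[[574,243]],14),"oblong",cast(K,T,[[270,400]],90))
E
```

```text
[431.16106952 -35.0077636  182.28540014]
thick [[428.97678852 -31.95106379]] sround [[ 432.09862106 -150.67749213]] slim collar [[442.5628138  179.73993403]] thick collar [[560.63340922 198.00588268]] oblong [[ 564.19941078 -141.44279022]]
```

{"api": "play_rows", "payload": {"deltas": [[-0.002, 0.002, -0.08, 0, 0, 0, 1], [-0.002, 0.002, -0.16, 0, 0, 0, 1], [-0.002, 0.002, -0.24, 0, 0, 0, 1], [-0.002, 0.002, -0.264, 0, 0, 0, 1], [-0.002, 0.002, -0.264, 0, 0, 0, 1], [-0.002, 0.002, -0.264, 0, 0, 0, 1], [-0.002, 0.002, -0.264, 0, 0, 0, 0.4], [-0.002, 0.002, -0.264, 0, 0, 0, 0.4]]}}

```text
time: 2.2
tool_pos: [431.3, -32.6, 52.5]
ee_rot: [180.0, 0.2, 158.1]
force: [0.8, 1.0, 0.9]
gripper_width: 0.903
gripper_force: 0.0
```

{"api": "play_rows", "payload": {"deltas": [[0, 0, 0, 0, 0, 0, 0.4], [0, 0, 0, 0, 0, 0, 0.4], [0, 0, 0, 0, 0, 0, 0.4], [0, 0, 0, 0, 0, 0, 0.4], [0, 0, 0.02, 0, 0, 0, 0.4], [0, 0, 0.05, 0, 0, 0, 0.4], [0, 0, 0.08, 0, 0, 0, 0.4], [0, 0, 0.08, 0, 0, 0, 0.4]]}}

```text
time: 2.87
tool_pos: [431.4, -33.3, 92.8]
ee_rot: [180.0, 0.2, 158.1]
force: [1.0, -0.3, -2.8]
gripper_width: 0.636
gripper_force: 15.0
```

{"api": "play_rows", "payload": {"deltas": [[0.02, 0.035, 0.03, 0, 0, 0, 0.4], [0.06, 0.104, 0.04, 0, 0, 0, 0.4], [0.1, 0.174, 0.04, 0, 0, 0, 0.4], [0.14, 0.243, 0.04, 0, 0, 0, 0.4], [0.18, 0.313, 0.04, 0, 0, 0, 0.4], [0.22, 0.382, 0.04, 0, 0, 0, 0.4], [0.25, 0.435, 0.04, 0, 0, 0, 0.4], [0.263, 0.458, 0.04, 0, 0, 0, 0.4]]}}

```text
time: 3.53
tool_pos: [562.4, 200.0, 109.2]
ee_rot: [179.9, -0.1, 158.2]
force: [-0.6, -1.3, -2.4]
gripper_width: 0.634
gripper_force: 15.0
```

{"api": "play_rows", "payload": {"deltas": [[0, 0, 0, 0, 0, 0, 0.4], [0, 0, 0, 0, 0, 0, 0.4], [0, 0, 0, 0, 0, 0, 0.4], [0, 0, -0.01, 0, 0, 0, 0.4], [0, 0, -0.03, 0, 0, 0, 0.4], [0, 0, -0.05, 0, 0, 0, 0.4], [0, 0, -0.06, 0, 0, 0, 0.4], [0, 0, -0.06, 0, 0, 0, 0.4]]}}

```text
time: 4.2
tool_pos: [559.8, 195.5, 78.7]
ee_rot: [-179.9, -0.2, 158.0]
force: [-0.7, -0.3, -1.8]
gripper_width: 0.638
gripper_force: 15.0
```

```bash
python3 - <<'E'
from plant import manip
import cv2
s=manip.read_state();print(s["tool_pos"],s["ee_rot"],s["joints"])
cv2.imwrite("pics/s1.png",manip.snapshot("scene")[180:400,360:600].repeat(3,0).repeat(3,1)[:600])
E
```

```text
[559.78473345 195.48014415  78.68060424] [-179.88710495   -0.19152943  158.0243594 ] [ 8.47965820e+00  2.42121777e+01  8.97141917e+01 -2.60907888e-04
  6.62959563e+01 -5.95447845e+01]
```

View pics/s1.png

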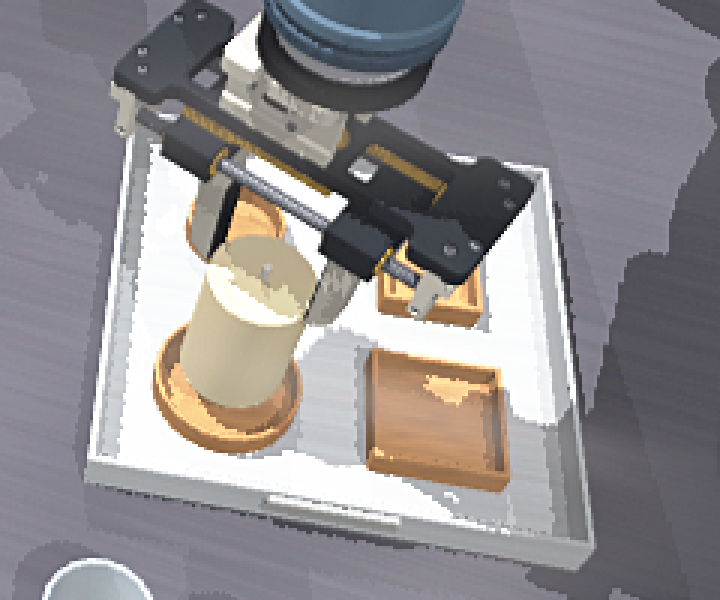

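{"api": "play_rows", "payload": {"deltas": [[0.002, 0, -0.02, 0, 0, 0, 0.4], [0.002, 0, -0.035, 0, 0, 0, 0.4], [0.002, 0, -0.042, 0, 0, 0, 0.4], [0.002, 0, -0.046, 0, 0, 0, 0.4], [0.002, 0, -0.046, 0, 0, 0, 0.4], [0.002, 0, -0.046, 0, 0, 0, 0.4], [0.002, 0, -0.046, 0, 0, 0, 0.4], [0.002, 0, -0.046, 0, 0, 0, 0.4]]}}

```text
time: 4.92
tool_pos: [562.5, 196.3, 57.9]
ee_rot: [180.0, 0.0, 158.1]
force: [-0.5, 0.1, -2.1]
gripper_width: 0.639
gripper_force: 15.0
```

{"api": "play_rows", "payload": {"deltas": [[0, 0, -0.002, 0, 0, 0, 0.4], [0, 0, -0.002, 0, 0, 0, 1], [0, 0, -0.002, 0, 0, 0, 1], [0, 0, -0.002, 0, 0, 0, 1], [0, 0, -0.002, 0, 0, 0, 1], [0, 0, 0.07, 0, 0, 0, 1], [0, 0, 0.15, 0, 0, 0, 1], [0, 0, 0.23, 0, 0, 0, 1]]}}

```text
time: 5.58
tool_pos: [561.5, 196.2, 173.3]
ee_rot: [-179.9, -0.1, 158.1]
force: [0.2, 0.8, -0.2]
gripper_width: 0.996
gripper_force: 0.0
```

{"api": "play_rows", "payload": {"deltas": [[0, -0.08, 0.05, 0, 0, 0.0166, 1], [0, -0.16, 0.05, 0, 0, 0.0333, 1], [0, -0.24, 0.05, 0, 0, 0.05, 1], [0, -0.32, 0.05, 0, 0, 0.0666, 1], [0, -0.4, 0.05, 0, 0, 0.0833, 1], [0, -0.48, 0.05, 0, 0, 0.1, 1], [0.004, -0.56, 0.05, 0, 0, 0.1166, 1], [0.004, -0.6, 0.05, 0, 0, 0.1333, 1]]}}

```text
time: 6.25
tool_pos: [564.4, -108.3, 197.8]
ee_rot: [-179.9, -0.0, -153.8]
force: [0.2, -0.2, -0.0]
gripper_width: 1.0
gripper_force: 0.0
```

{"api": "play_rows", "payload": {"deltas": [[0.002, -0.08, 0, 0, 0, 0, 1], [0.002, -0.086, 0, 0, 0, 0, 1], [0.002, -0.086, 0, 0, 0, 0, 1], [0.002, -0.086, 0, 0, 0, 0, 1], [0.002, -0.086, 0, 0, 0, 0, 1], [0.002, -0.086, 0, 0, 0, 0, 1], [0.002, -0.086, 0, 0, 0, 0, 1], [0.002, -0.086, 0, 0, 0, 0, 1]]}}

```text
time: 6.92
tool_pos: [565.5, -145.7, 198.0]
ee_rot: [-180.0, 0.0, -153.9]
force: [-0.6, 0.4, -0.1]
gripper_width: 0.999
gripper_force: 0.0
```

```bash
python3 - <<'E'
from h import *
s=manip.read_state();print(s["tool_pos"],s["ee_rot"],s["joints"])
im=manip.snapshot("wrist");cv2.imwrite("pics/w2.png",im)
K,T=wcam(s);hsv=cv2.cvtColor(im,cv2.COLOR_BGR2HSV);
top=cv2.morphologyEx(cv2.inRange(hsv,(14,18,225),(34,115,255)),cv2.MORPH_OPEN,np.ones((3,3)))
for q in blobs(top,300):
    r=cv2.minAreaRect(cast(K,T,q,90).astype(np.float32));print(cv2.boundingRect(q),np.round([*r[0],*r[1],r[2]]))
im=manip.snapshot("scene");cv2.imwrite("pics/s2.png",im)
E
```

```text
[ 565.52285705 -145.66459828  198.00572736] [-1.79996707e+02  9.86099699e-03 -1.53854739e+02] [-2.53851315e+01  1.77874708e+01  8.17436536e+01  5.75170257e-03
  8.04601631e+01 -1.41531345e+02]
(301, 188, 40, 72) [ 565. -147.   63.   33.   28.]
(153, 155, 55, 28) [ 574. -274.   22.   45.   26.]
(345, 50, 63, 70) [ 445. -157.   51.   49.   27.]
```

View pics/w2.png

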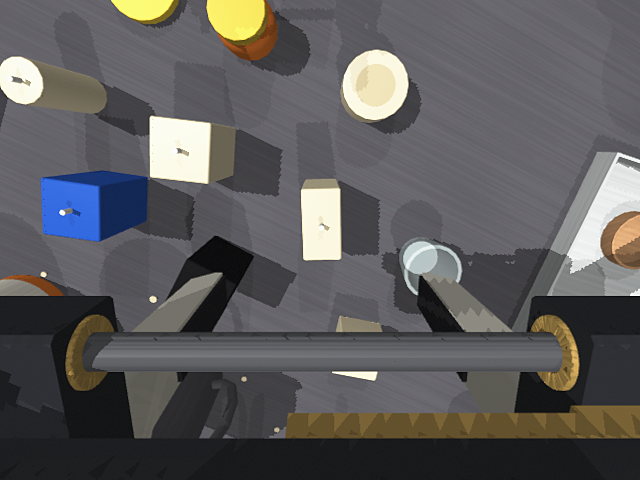

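View pics/s2.png

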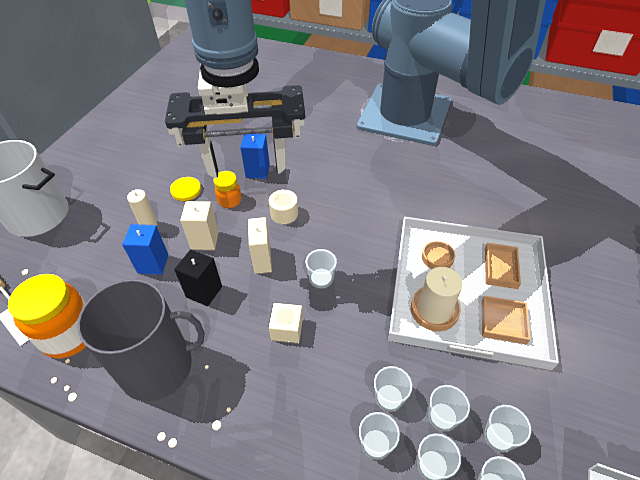

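{"api": "play_rows", "payload": {"deltas": [[0, 0, -0.07, 0, 0, 0, 1], [0, 0, -0.15, 0, 0, 0, 1], [0, 0, -0.23, 0, 0, 0, 1], [0, 0, -0.28, 0, 0, 0, 0.8], [0, 0, -0.294, 0, 0, 0, 0.6], [0, 0, -0.294, 0, 0, 0, 0.6], [0, 0, -0.294, 0, 0, 0, 0.2], [0, 0, -0.294, 0, 0, 0, 0.2]]}}

```text
time: 7.68
tool_pos: [567.2, -147.6, 53.2]
ee_rot: [-179.8, 0.1, -153.9]
force: [0.3, -0.9, 0.7]
gripper_width: 0.689
gripper_force: 0.0
```

{"api": "play_rows", "payload": {"deltas": [[0, 0, 0, 0, 0, 0, 0.2], [0, 0, 0, 0, 0, 0, 0.2], [0, 0, 0, 0, 0, 0, 0.2], [0, 0, 0, 0, 0, 0, 0.2], [0, 0, 0.03, 0, 0, 0, 0.2], [0, 0, 0.1, 0, 0, 0, 0.2], [0, 0, 0.18, 0, 0, 0, 0.2], [0, 0, 0.24, 0, 0, 0, 0.2]]}}

```text
time: 8.35
tool_pos: [565.8, -146.9, 173.7]
ee_rot: [-179.9, 0.1, -153.9]
force: [1.1, -0.4, 0.7]
gripper_width: 0.207
gripper_force: 0.0
```

```bash
python3 - <<'E'
from h import *
s=manip.read_state();print(s["tool_pos"],s["gripper_width"],s["gripper_force"])
im=manip.snapshot("wrist");cv2.imwrite("pics/w3.png",im)
K,T=wcam(s);hsv=cv2.cvtColor(im,cv2.COLOR_BGR2HSV);
top=cv2.morphologyEx(cv2.inRange(hsv,(14,18,225),(34,115,255)),cv2.MORPH_OPEN,np.ones((3,3)))
for q in blobs(top,300):
    r=cv2.minAreaRect(cast(K,T,q,90).astype(np.float32));print(cv2.boundingRect(q),np.round([*r[0],*r[1],r[2]]))
E
```

```text
[ 565.78393443 -146.93582954  173.66446099] 0.207417020148397 0.0
(301, 193, 43, 78) [ 566. -147.   63.   33.   28.]
(136, 156, 64, 31) [ 575. -275.   23.   50.   26.]
(348, 42, 69, 76) [ 445. -157.   51.   49.   26.]
```

View pics/w3.png

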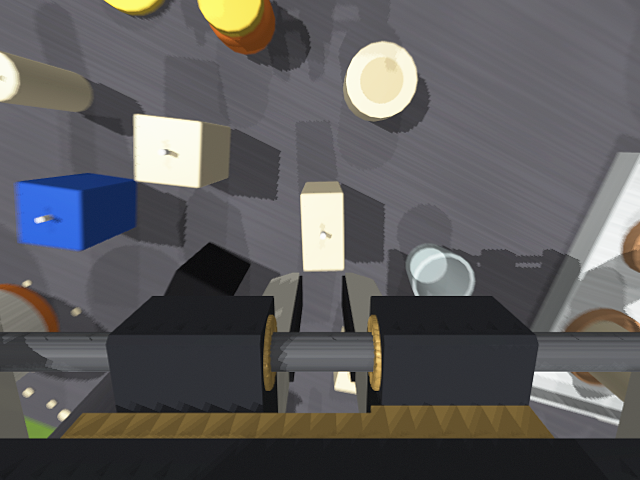

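{"api": "play_rows", "payload": {"deltas": [[0, 0, 0, 0, 0, 0, 0.7], [0, 0, 0, 0, 0, 0, 0.7], [0, 0, 0, 0, 0, 0, 0.7], [0, 0, 0, 0, 0, 0, 0.7], [0, 0, 0, 0, 0, 0, 0.7], [0, 0, 0, 0, 0, 0, 0.7], [0, 0, 0, 0, 0, 0, 0.7], [0, 0, -0.06, 0, 0, 0, 0.7]]}}

```text
time: 9.07
tool_pos: [569.2, -148.5, 145.8]
ee_rot: [-179.5, 0.4, -153.9]
force: [1.5, -0.9, 0.9]
gripper_width: 0.688
gripper_force: 0.0
```

{"api": "play_rows", "payload": {"deltas": [[0, 0, -0.07, 0, 0, 0, 0.7], [0, 0, -0.13, 0, 0, 0, 0.7], [0, 0, -0.17, 0, 0, 0, 0.7], [0, 0, -0.18, 0, 0, 0, 0.7], [0, 0, -0.18, 0, 0, 0, 0.2], [0, 0, -0.18, 0, 0, 0, 0.2], [0, 0, -0.18, 0, 0, 0, 0.2], [0, 0, -0.18, 0, 0, 0, 0.2]]}}

```text
time: 9.73
tool_pos: [566.7, -147.4, 52.7]
ee_rot: [-179.8, 0.1, -153.9]
force: [0.3, -0.5, 0.5]
gripper_width: 0.462
gripper_force: 0.0
```

{"api": "play_rows", "payload": {"deltas": [[0, 0, 0, 0, 0, 0, 0.2], [0, 0, 0, 0, 0, 0, 0.2], [0, 0, 0, 0, 0, 0, 0.2], [0, 0, 0, 0, 0, 0, 0.2], [0, 0, 0, 0, 0, 0, 0.2], [0, 0, 0, 0, 0, 0, 0.2], [0, 0, 0, 0, 0, 0, 0.2], [0, 0, 0, 0, 0, 0, 0.2]]}}

```text
time: 10.4
tool_pos: [566.2, -147.0, 52.1]
ee_rot: [-179.9, 0.1, -153.9]
force: [-0.8, 1.1, 5.8]
gripper_width: 0.36
gripper_force: 15.0
```

{"api": "play_rows", "payload": {"deltas": [[0, 0, 0.05, 0, 0, 0, 0.2], [0, 0, 0.12, 0, 0, 0, 0.2], [0, 0, 0.18, 0, 0, 0, 0.2], [0, 0, 0.2, 0, 0, 0, 0.2], [-0.007, 0.022, 0.2, 0, 0, 0, 0.2], [-0.025, 0.08, 0.2, 0, 0, 0, 0.2], [-0.048, 0.15, 0.2, 0, 0, 0, 0.2], [-0.07, 0.22, 0.2, 0, 0, 0, 0.2]]}}

```text
time: 11.07
tool_pos: [527.8, -35.0, 147.9]
ee_rot: [179.8, -0.2, -154.1]
force: [1.0, 0.6, -2.3]
gripper_width: 0.362
gripper_force: 15.0
```

{"api": "play_rows", "payload": {"deltas": [[-0.021, 0.067, 0, 0, 0, -0.006, 0.2], [-0.042, 0.134, 0, 0, 0, -0.012, 0.2], [-0.063, 0.201, 0, 0, 0, -0.018, 0.2], [-0.085, 0.268, 0, 0, 0, -0.024, 0.2], [-0.106, 0.335, 0, 0, 0, -0.03, 0.2], [-0.127, 0.402, 0, 0, 0, -0.036, 0.2], [-0.149, 0.469, 0, 0, 0, -0.042, 0.2], [-0.17, 0.535, 0, 0, 0, -0.0472, 0.2]]}}

```text
time: 11.73
tool_pos: [442.0, 232.2, 148.2]
ee_rot: [-180.0, -0.3, -171.0]
force: [0.1, -0.1, -1.3]
gripper_width: 0.355
gripper_force: 15.0
```

{"api": "play_rows", "payload": {"deltas": [[-0.02, 0.06, 0, 0, 0, 0, 0.2], [-0.034, 0.105, 0, 0, 0, 0, 0.2], [-0.042, 0.129, 0, 0, 0, 0, 0.2], [-0.042, 0.129, 0, 0, 0, 0, 0.2], [-0.042, 0.129, 0, 0, 0, 0, 0.2], [-0.042, 0.129, -0.03, 0, 0, 0, 0.2], [-0.042, 0.129, -0.08, 0, 0, 0, 0.2], [-0.042, 0.129, -0.12, 0, 0, 0, 0.2]]}}

```text
time: 12.4
tool_pos: [423.9, 293.9, 89.0]
ee_rot: [-180.0, -0.1, -171.0]
force: [-0.1, -1.1, -2.5]
gripper_width: 0.36
gripper_force: 15.0
```

```bash
python3 - <<'E'
from h import *
s=manip.read_state();print(s["tool_pos"],s["ee_rot"],s["joints"],s["gripper_force"])
a=manip.snapshot("scene")[200:380,380:570].repeat(2,0).repeat(2,1)
b=manip.snapshot("side")[120:300,170:360].repeat(2,0).repeat(2,1)
cv2.imwrite("pics/s3.png",np.hstack([a,b]))
E
```

```text
[423.9030872  293.89396931  89.01598761] [-1.79962171e+02 -5.63343766e-02 -1.70996130e+02] [ 2.23487028e+01  1.62365943e+01  1.00134488e+02 -2.65554815e-02
  6.36924647e+01 -7.66434039e+01] 14.953801184892654
```

View pics/s3.png

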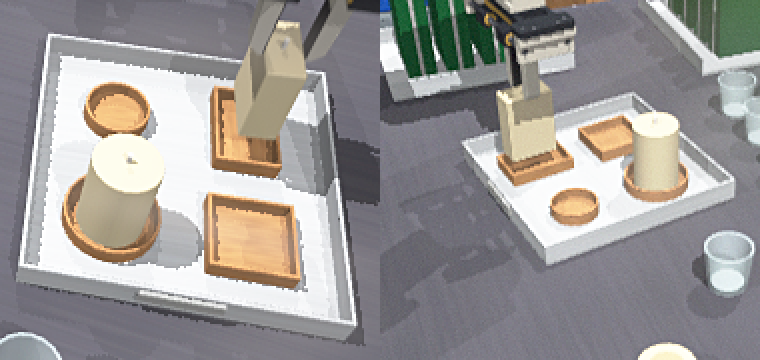

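{"api": "play_rows", "payload": {"deltas": [[0, 0, -0.03, 0, 0, 0, 0.2], [0, 0, -0.05, 0, 0, 0, 0.2], [0, 0, -0.062, 0, 0, 0, 0.2], [0, 0, -0.067, 0, 0, 0, 0.2], [0, 0, -0.067, 0, 0, 0, 0.2], [0, 0, -0.067, 0, 0, 0, 0.2], [0, 0, -0.067, 0, 0, 0, 0.2], [0, 0, -0.067, 0, 0, 0, 0.2]]}}

```text
time: 13.17
tool_pos: [424.7, 295.4, 58.0]
ee_rot: [180.0, 0.0, -170.9]
force: [-1.5, -0.1, 3.7]
gripper_width: 0.358
gripper_force: 15.0
```

{"api": "play_rows", "payload": {"deltas": [[0, 0, 0, 0, 0, 0, 0.8], [0, 0, 0, 0, 0, 0, 0.8], [0, 0, 0, 0, 0, 0, 0.8], [0, 0, 0, 0, 0, 0, 0.8], [0, 0, 0, 0, 0, 0, 0.8], [0, 0, 0.06, 0, 0, 0, 1], [0, 0, 0.14, 0, 0, 0, 1], [0, 0, 0.22, 0, 0, 0, 1]]}}

```text
time: 13.83
tool_pos: [423.3, 294.7, 167.5]
ee_rot: [-180.0, -0.2, -170.9]
force: [1.6, 1.1, -0.7]
gripper_width: 0.885
gripper_force: 0.0
```

{"api": "play_rows", "payload": {"deltas": [[0.016, -0.07, 0.02, 0, 0, 0, 1], [0.034, -0.145, 0.04, 0, 0, 0, 1], [0.052, -0.22, 0.04, 0, 0, 0, 1], [0.07, -0.295, 0.04, 0, 0, 0, 1], [0.088, -0.37, 0.04, 0, 0, 0, 1], [0.105, -0.445, 0.04, 0, 0, 0, 1], [0.121, -0.52, 0.04, 0, 0, 0, 1], [0.134, -0.575, 0.04, 0, 0, 0, 1]]}}

```text
time: 14.5
tool_pos: [491.7, 4.7, 187.4]
ee_rot: [-179.9, 0.0, -171.0]
force: [-0.3, -0.2, 0.6]
gripper_width: 1.0
gripper_force: 0.0
```

{"api": "play_rows", "payload": {"deltas": [[0.018, -0.077, 0, 0, 0, 0.01, 1], [0.036, -0.154, 0, 0, 0, 0.02, 1], [0.054, -0.231, 0, 0, 0, 0.0306, 1], [0.072, -0.308, 0, 0, 0, 0.0306, 1], [0.09, -0.385, 0, 0, 0, 0.0306, 1], [0.108, -0.462, 0, 0, 0, 0.0306, 1], [0.126, -0.539, 0, 0, 0, 0.0306, 1], [0.134, -0.575, 0, 0, 0, 0.0306, 1]]}}

```text
time: 15.17
tool_pos: [558.6, -284.8, 186.6]
ee_rot: [-179.9, -0.0, -160.1]
force: [0.3, -0.3, 0.1]
gripper_width: 1.002
gripper_force: 0.0
```

```bash
python3 - <<'E'
from h import *
for i in range(3): manip.snapshot("wrist")
s=manip.read_state();print(s["tool_pos"],s["ee_rot"],s["joints"])
im=manip.snapshot("wrist");cv2.imwrite("pics/w4.png",im)
K,T=wcam(s);hsv=cv2.cvtColor(im,cv2.COLOR_BGR2HSV);
top=cv2.morphologyEx(cv2.inRange(hsv,(14,18,225),(34,115,255)),cv2.MORPH_OPEN,np.ones((3,3)))
for q in blobs(top,300):
    r=cv2.minAreaRect(cast(K,T,q,90).astype(np.float32));print(cv2.boundingRect(q),np.round([*r[0],*r[1],r[2]]))
E
```

```text
[ 558.02873952 -281.12081085  186.31720833] [ 1.79922655e+02 -4.01666424e-02 -1.60069734e+02] [-3.69574611e+01  2.24899802e+01  7.65656129e+01  8.71523943e-03
  8.10311338e+01 -1.46889065e+02]
(294, 203, 59, 57) [ 560. -279.   48.   49.   20.]
(468, 109, 63, 65) [ 445. -174.   49.   49.   20.]
```

View pics/w4.png

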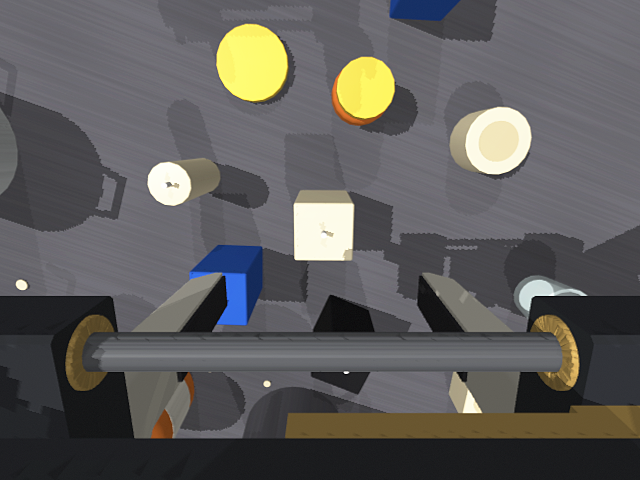

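{"api": "play_rows", "payload": {"deltas": [[0.003, 0.001, -0.06, 0, 0, 0, 0.85], [0.003, 0.001, -0.13, 0, 0, 0, 0.85], [0.003, 0.001, -0.2, 0, 0, 0, 0.85], [0.003, 0.001, -0.255, 0, 0, 0, 0.85], [0.003, 0.001, -0.273, 0, 0, 0, 0.85], [0.003, 0.001, -0.273, 0, 0, 0, 0.4], [0.003, 0.001, -0.273, 0, 0, 0, 0.4], [0.003, 0.001, -0.273, 0, 0, 0, 0.4]]}}

```text
time: 16.03
tool_pos: [561.5, -279.7, 53.3]
ee_rot: [-179.8, 0.1, -159.9]
force: [-0.1, -0.3, -0.0]
gripper_width: 0.685
gripper_force: 0.0
```

{"api": "play_rows", "payload": {"deltas": [[0, 0, 0, 0, 0, 0, 0.4], [0, 0, 0, 0, 0, 0, 0.4], [0, 0, 0, 0, 0, 0, 0.4], [0, 0, 0, 0, 0, 0, 0.4], [0, 0, 0, 0, 0, 0, 0.4], [0, 0, 0, 0, 0, 0, 0.4], [0, 0, 0, 0, 0, 0, 0.4], [0, 0, 0, 0, 0, 0, 0.4]]}}

```text
time: 16.7
tool_pos: [561.0, -279.8, 52.7]
ee_rot: [-179.9, 0.1, -159.9]
force: [0.4, 1.3, 7.0]
gripper_width: 0.53
gripper_force: 15.0
```

{"api": "play_rows", "payload": {"deltas": [[0, 0, 0.03, 0, 0, 0, 0.4], [0, 0, 0.09, 0, 0, 0, 0.4], [0, 0, 0.16, 0, 0, 0, 0.4], [0, 0, 0.22, 0, 0, 0, 0.4], [0, 0, 0.25, 0, 0, 0, 0.4], [-0.001, 0.02, 0.25, 0, 0, 0, 0.4], [-0.003, 0.08, 0.25, 0, 0, 0, 0.4], [-0.005, 0.15, 0.25, 0, 0, 0, 0.4]]}}

```text
time: 17.37
tool_pos: [556.5, -204.4, 174.3]
ee_rot: [179.9, -0.1, -160.1]
force: [1.1, 1.8, -2.3]
gripper_width: 0.529
gripper_force: 15.0
```

{"api": "play_rows", "payload": {"deltas": [[-0.002, 0.07, 0, 0, 0, -0.006, 0.4], [-0.004, 0.14, 0, 0, 0, -0.012, 0.4], [-0.006, 0.21, 0, 0, 0, -0.018, 0.4], [-0.008, 0.28, 0, 0, 0, -0.024, 0.4], [-0.01, 0.35, 0, 0, 0, -0.0306, 0.4], [-0.012, 0.42, 0, 0, 0, -0.0306, 0.4], [-0.014, 0.49, 0, 0, 0, -0.0306, 0.4], [-0.016, 0.55, 0, 0, 0, -0.0306, 0.4]]}}

```text
time: 18.03
tool_pos: [547.4, 73.7, 174.1]
ee_rot: [179.9, -0.2, -170.9]
force: [0.8, 0.6, -1.4]
gripper_width: 0.531
gripper_force: 15.0
```

{"api": "play_rows", "payload": {"deltas": [[-0.002, 0.07, 0, 0, 0, 0, 0.4], [-0.004, 0.14, 0, 0, 0, 0, 0.4], [-0.006, 0.21, 0, 0, 0, 0, 0.4], [-0.008, 0.28, 0, 0, 0, 0, 0.4], [-0.01, 0.35, 0, 0, 0, 0, 0.4], [-0.012, 0.42, 0, 0, 0, 0, 0.4], [-0.013, 0.465, 0, 0, 0, 0, 0.4], [-0.013, 0.486, 0, 0, 0, 0, 0.4]]}}

```text
time: 18.7
tool_pos: [540.5, 317.0, 173.7]
ee_rot: [180.0, -0.2, -170.8]
force: [-0.9, -1.4, -1.7]
gripper_width: 0.525
gripper_force: 15.0
```

{"api": "play_rows", "payload": {"deltas": [[0, 0, 0, 0, 0, 0, 0.4], [0, 0, 0, 0, 0, 0, 0.4], [0, 0, 0, 0, 0, 0, 0.4], [0, 0, -0.03, 0, 0, 0, 0.4], [0, 0, -0.08, 0, 0, 0, 0.4], [0, 0, -0.13, 0, 0, 0, 0.4], [0, 0, -0.16, 0, 0, 0, 0.4], [0, 0, -0.17, 0, 0, 0, 0.4]]}}

```text
time: 19.37
tool_pos: [541.4, 310.9, 87.8]
ee_rot: [-179.9, -0.3, -171.1]
force: [-0.0, -0.1, -0.9]
gripper_width: 0.528
gripper_force: 15.0
```

```bash
python3 - <<'E'
from h import *
s=manip.read_state();print(s["tool_pos"],s["ee_rot"],s["joints"],s["gripper_force"])
a=manip.snapshot("scene")[200:380,380:570].repeat(2,0).repeat(2,1)
b=manip.snapshot("side")[120:300,170:360].repeat(2,0).repeat(2,1)
cv2.imwrite("pics/s4.png",np.hstack([a,b]))
E
```

```text
[541.35081353 310.90336797  87.81566638] [-179.91527511   -0.30175793 -171.08074815] [ 1.96635588e+01  2.67319370e+01  8.42203315e+01 -2.88350251e-02
  6.93599966e+01 -7.92456784e+01] 14.992052614688873
```

View pics/s4.png

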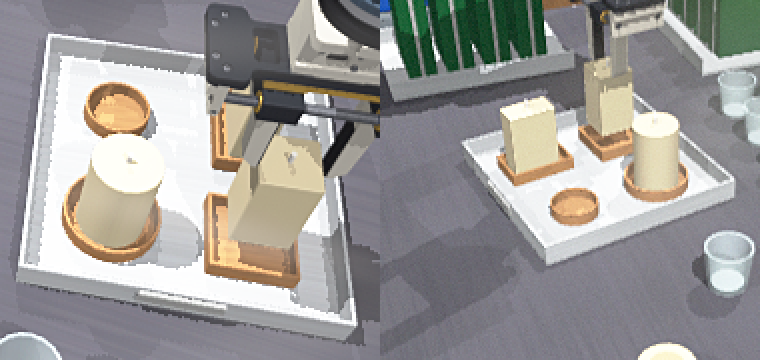

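{"api": "play_rows", "payload": {"deltas": [[0, 0, -0.03, 0, 0, 0, 0.4], [0, 0, -0.05, 0, 0, 0, 0.4], [0, 0, -0.062, 0, 0, 0, 0.4], [0, 0, -0.067, 0, 0, 0, 0.4], [0, 0, -0.067, 0, 0, 0, 0.4], [0, 0, -0.067, 0, 0, 0, 0.4], [0, 0, -0.067, 0, 0, 0, 0.4], [0, 0, -0.067, 0, 0, 0, 0.4]]}}

```text
time: 20.13
tool_pos: [543.7, 314.0, 58.3]
ee_rot: [180.0, 0.1, -170.9]
force: [-0.1, 0.7, 3.1]
gripper_width: 0.533
gripper_force: 15.0
```

{"api": "play_rows", "payload": {"deltas": [[0, 0, 0, 0, 0, 0, 0.9], [0, 0, 0, 0, 0, 0, 0.9], [0, 0, 0, 0, 0, 0, 0.9], [0, 0, 0, 0, 0, 0, 0.9], [0, 0, 0, 0, 0, 0, 0.9], [0, 0, 0.06, 0, 0, 0, 0.9], [0, 0, 0.14, 0, 0, 0, 0.9], [0, 0, 0.22, 0, 0, 0, 0.9]]}}

```text
time: 20.8
tool_pos: [541.7, 313.2, 167.1]
ee_rot: [-180.0, -0.2, -170.9]
force: [1.3, -0.4, 0.2]
gripper_width: 0.901
gripper_force: 0.0
```

{"api": "play_rows", "payload": {"deltas": [[0.002, -0.06, 0.04, 0, 0, 0, 0.9], [0.004, -0.12, 0.04, 0, 0, 0, 0.9], [0.006, -0.18, 0.04, 0, 0, 0, 0.9], [0.008, -0.24, 0.04, 0, 0, 0, 0.9], [0.01, -0.3, 0.04, 0, 0, 0, 0.9], [0.012, -0.36, 0.04, 0, 0, 0, 0.9], [0.014, -0.42, 0.04, 0, 0, 0, 0.9], [0.014, -0.485, 0.04, 0, 0, 0, 0.9]]}}

```text
time: 21.47
tool_pos: [549.7, 70.1, 187.3]
ee_rot: [180.0, 0.0, -170.9]
force: [0.7, -0.1, 0.1]
gripper_width: 0.9
gripper_force: 0.0
```

{"api": "play_rows", "payload": {"deltas": [[0.002, -0.06, 0, 0, 0, 0, 0.9], [0.004, -0.12, 0, 0, 0, 0, 0.9], [0.006, -0.18, 0, 0, 0, 0, 0.9], [0.008, -0.24, 0, 0, 0, 0, 0.9], [0.01, -0.3, 0, 0, 0, 0, 0.9], [0.012, -0.36, 0, 0, 0, 0, 0.9], [0.014, -0.42, 0, 0, 0, 0, 0.9], [0.014, -0.485, 0, 0, 0, 0, 0.9]]}}

```text
time: 22.13
tool_pos: [556.7, -172.4, 187.3]
ee_rot: [180.0, -0.0, -170.9]
force: [0.0, 0.4, -0.3]
gripper_width: 0.897
gripper_force: 0.0
```

{"api": "play_rows", "payload": {"deltas": [[0.002, -0.07, 0, 0, 0, 0, 0.9], [0.004, -0.14, 0, 0, 0, 0, 0.9], [0.006, -0.21, 0, 0, 0, 0, 0.9], [0.008, -0.28, 0, 0, 0, 0, 0.8], [0.01, -0.35, 0, 0, 0, 0, 0.7], [0.012, -0.42, 0, 0, 0, 0, 0.7], [0.014, -0.485, 0, 0, 0, 0, 0.7], [0.014, -0.485, 0, 0, 0, 0, 0.7]]}}

```text
time: 22.8
tool_pos: [562.4, -420.4, 185.7]
ee_rot: [-179.9, -0.1, -171.2]
force: [-0.4, 0.1, 1.0]
gripper_width: 0.701
gripper_force: 0.0
```

```bash
python3 - <<'E'
from h import *
for i in range(3): manip.snapshot("wrist")
s=manip.read_state();print(s["tool_pos"],s["ee_rot"],s["joints"])
im=manip.snapshot("wrist")
K,T=wcam(s);hsv=cv2.cvtColor(im,cv2.COLOR_BGR2HSV);
top=cv2.morphologyEx(cv2.inRange(hsv,(14,18,225),(34,115,255)),cv2.MORPH_OPEN,np.ones((3,3)))
for q in blobs(top,300):
    r=cv2.minAreaRect(cast(K,T,q,90).astype(np.float32));print(cv2.boundingRect(q),np.round([*r[0],*r[1],r[2]]))
cv2.imwrite("pics/w5.png",np.hstack([im[:,:,:],manip.snapshot("scene")])[::2,::2])
E
```

```text
[ 563.53715892 -413.57348738  186.59412017] [ 1.79910068e+02 -3.17060661e-02 -1.70985273e+02] [-4.54103944e+01  3.04536560e+01  6.40044728e+01  2.66085482e-02
  8.56334642e+01 -1.44427144e+02]
(565, 95, 48, 40) [ 440. -225.   25.   35.   79.]
(328, 63, 33, 65) [ 457. -414.   47.   22.    0.]
```

View pics/w5.png

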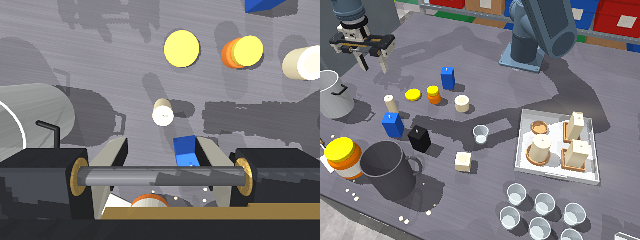

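```bash
python3 - <<'E'
from h import *
s=manip.read_state();K,T=wcam(s);print(s["tool_pos"],T[:3,3])
print("slim",cast(K,T,[[325,234]],90)); 
for z in (60,100,130): print(z,"pot rim/handle",cast(K,T,[[145,225],[118,272]],z).round().tolist())
print("scene pot", cast(*cam("scene"),[[67,215],[20,232]],0).round().tolist(),cast(*cam("scene"),[[40,150],[50,178]],120).round().tolist())
E
```

```text
[ 564.09417528 -412.41355952  187.39056855] [ 496.69851858 -423.60931647  389.78427459]
slim [[ 568.65921749 -408.9165225 ]]
60 pot rim/handle [[593.0, -572.0], [644.0, -596.0]]
100 pot rim/handle [[582.0, -554.0], [626.0, -575.0]]
130 pot rim/handle [[573.0, -541.0], [612.0, -559.0]]
scene pot [[601.0, -595.0], [675.0, -656.0]] [[545.0, -648.0], [606.0, -569.0]]
```

{"api": "play_rows", "payload": {"deltas": [[0.006, 0.006, -0.06, 0, 0, 0, 0.7], [0.006, 0.006, -0.13, 0, 0, 0, 0.7], [0.006, 0.006, -0.2, 0, 0, 0, 0.7], [0.006, 0.006, -0.255, 0, 0, 0, 0.7], [0.006, 0.006, -0.273, 0, 0, 0, 0.7], [0.006, 0.006, -0.273, 0, 0, 0, 0.2], [0.006, 0.006, -0.273, 0, 0, 0, 0.2], [0.006, 0.006, -0.273, 0, 0, 0, 0.2]]}}

```text
time: 23.72
tool_pos: [568.5, -411.6, 53.8]
ee_rot: [-179.8, 0.1, -170.9]
force: [0.0, -0.2, -0.7]
gripper_width: 0.534
gripper_force: 0.0
```

{"api": "play_rows", "payload": {"deltas": [[0, 0, 0, 0, 0, 0, 0.2], [0, 0, 0, 0, 0, 0, 0.2], [0, 0, 0, 0, 0, 0, 0.2], [0, 0, 0, 0, 0, 0, 0.2], [0, 0, 0, 0, 0, 0, 0.2], [0, 0, 0, 0, 0, 0, 0.2], [0, 0, 0, 0, 0, 0, 0.2], [0, 0, 0, 0, 0, 0, 0.2]]}}

```text
time: 24.38
tool_pos: [567.9, -411.6, 52.9]
ee_rot: [-179.9, 0.1, -170.9]
force: [0.2, 1.1, 6.2]
gripper_width: 0.367
gripper_force: 15.0
```

{"api": "play_rows", "payload": {"deltas": [[0, 0, 0.03, 0, 0, 0, 0.2], [0, 0, 0.09, 0, 0, 0, 0.2], [0, 0, 0.16, 0, 0, 0, 0.2], [0, 0, 0.22, 0, 0, 0, 0.2], [0, 0, 0.25, 0, 0, 0, 0.2], [-0.004, 0.02, 0.25, 0, 0, 0, 0.2], [-0.016, 0.08, 0.25, 0, 0, 0, 0.2], [-0.03, 0.15, 0.25, 0, 0, 0, 0.2]]}}

```text
time: 25.05
tool_pos: [550.8, -335.7, 173.8]
ee_rot: [179.9, -0.1, -171.1]
force: [0.8, -0.0, -0.8]
gripper_width: 0.367
gripper_force: 15.0
```

{"api": "play_rows", "payload": {"deltas": [[-0.015, 0.07, 0, 0, 0, 0, 0.2], [-0.03, 0.14, 0, 0, 0, 0, 0.2], [-0.044, 0.21, 0, 0, 0, 0, 0.2], [-0.059, 0.28, 0, 0, 0, 0, 0.2], [-0.074, 0.35, 0, 0, 0, 0, 0.2], [-0.088, 0.42, 0, 0, 0, 0, 0.2], [-0.103, 0.49, 0, 0, 0, 0, 0.2], [-0.116, 0.55, 0, 0, 0, 0, 0.2]]}}

```text
time: 25.72
tool_pos: [491.4, -57.7, 174.2]
ee_rot: [179.9, -0.1, -170.9]
force: [0.7, 1.2, 0.3]
gripper_width: 0.364
gripper_force: 15.0
```

{"api": "play_rows", "payload": {"deltas": [[-0.015, 0.07, 0, 0, 0, 0, 0.2], [-0.03, 0.14, 0, 0, 0, 0, 0.2], [-0.045, 0.21, 0, 0, 0, 0, 0.2], [-0.06, 0.28, 0, 0, 0, 0, 0.2], [-0.075, 0.35, 0, 0, 0, 0, 0.2], [-0.09, 0.42, 0, 0, 0, 0, 0.2], [-0.098, 0.46, 0, 0, 0, 0, 0.2], [-0.102, 0.476, 0, 0, 0, 0, 0.2]]}}

```text
time: 26.38
tool_pos: [440.1, 180.0, 174.4]
ee_rot: [179.9, -0.2, -170.8]
force: [-0.2, -0.2, -0.7]
gripper_width: 0.367
gripper_force: 15.0
```

{"api": "play_rows", "payload": {"deltas": [[0, 0, 0, 0, 0, 0, 0.2], [0, 0, 0, 0, 0, 0, 0.2], [0, 0, 0, 0, 0, 0, 0.2], [0, 0, -0.03, 0, 0, 0, 0.2], [0, 0, -0.08, 0, 0, 0, 0.2], [0, 0, -0.13, 0, 0, 0, 0.2], [0, 0, -0.16, 0, 0, 0, 0.2], [0, 0, -0.17, 0, 0, 0, 0.2]]}}

```text
time: 27.05
tool_pos: [441.3, 175.3, 88.2]
ee_rot: [-180.0, -0.3, -171.1]
force: [0.0, -0.2, -1.1]
gripper_width: 0.365
gripper_force: 15.0
```

```bash
python3 - <<'E'
from h import *
s=manip.read_state();print(s["tool_pos"],s["ee_rot"],s["joints"],s["gripper_force"])
a=manip.snapshot("scene")[200:380,380:570].repeat(2,0).repeat(2,1)
b=manip.snapshot("side")[120:300,170:360].repeat(2,0).repeat(2,1)
cv2.imwrite("pics/s5.png",np.hstack([a,b]))
E
```

```text
[441.32537394 175.31924838  88.19670513] [-179.98235892   -0.28184904 -171.07831939] [ 8.19134882e+00  1.24957081e+01  1.05420490e+02 -2.39661445e-02
  6.23654054e+01 -9.07192068e+01] 14.998041540384293
```

View pics/s5.png

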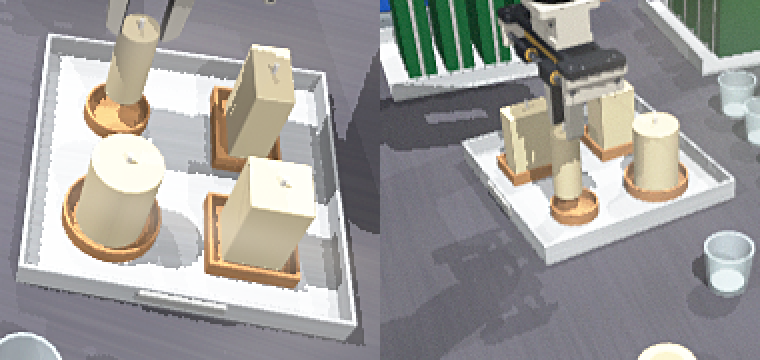

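{"api": "play_rows", "payload": {"deltas": [[0, 0, -0.03, 0, 0, 0, 0.2], [0, 0, -0.05, 0, 0, 0, 0.2], [0, 0, -0.062, 0, 0, 0, 0.2], [0, 0, -0.067, 0, 0, 0, 0.2], [0, 0, -0.067, 0, 0, 0, 0.2], [0, 0, -0.067, 0, 0, 0, 0.2], [0, 0, -0.067, 0, 0, 0, 0.2], [0, 0, -0.067, 0, 0, 0, 0.2]]}}

```text
time: 27.82
tool_pos: [443.3, 177.2, 57.8]
ee_rot: [-180.0, 0.1, -170.9]
force: [-0.3, 0.3, 1.4]
gripper_width: 0.373
gripper_force: 15.0
```

{"api": "play_rows", "payload": {"deltas": [[0, 0, 0, 0, 0, 0, 0.7], [0, 0, 0, 0, 0, 0, 0.7], [0, 0, 0, 0, 0, 0, 0.7], [0, 0, 0, 0, 0, 0, 0.7], [0, 0, 0, 0, 0, 0, 0.7], [0, 0, 0.06, 0, 0, 0, 0.7], [0, 0, 0.14, 0, 0, 0, 0.7], [0, 0, 0.22, 0, 0, 0, 0.7]]}}

```text
time: 28.48
tool_pos: [441.6, 177.0, 167.7]
ee_rot: [180.0, -0.2, -170.9]
force: [0.6, -0.4, -0.5]
gripper_width: 0.695
gripper_force: 0.0
```

{"api": "play_rows", "payload": {"deltas": [[-0.06, -0.05, 0.06, 0, 0, 0, 0.7], [-0.1, -0.1, 0.1, 0, 0, 0, 0.7], [-0.1, -0.2, 0.1, 0, 0, 0, 0.7], [-0.1, -0.26, 0.1, 0, 0, 0, 0.7], [-0.1, -0.3, 0.1, 0, 0, 0, 0.7], [-0.1, -0.36, 0.1, 0, 0, 0, 0.7], [-0.1, -0.4, 0.1, 0, 0, 0, 0.7], [-0.1, -0.4, 0.1, 0, 0, 0, 0.7]]}}

```text
time: 29.15
tool_pos: [393.0, -25.9, 217.4]
ee_rot: [-179.9, -0.0, -171.1]
force: [0.9, -0.1, 0.0]
gripper_width: 0.702
gripper_force: 0.0
```

```bash
python3 - <<'E'
from h import *
A={n:manip.snapshot(n) for n in("scene","side")}
C=dict(thick=(562,195),slim=(443.5,176.5),oblong=(424.7,294.8),square=(543.2,313.6))
for n,im in A.items():
    V=manip.camera_model(n)["view"];K,T=cam(n)
    hsv=cv2.cvtColor(im,cv2.COLOR_BGR2HSV)
    top=cv2.morphologyEx(cv2.inRange(hsv,(14,18,225 if n=="scene" else 215),(34,115,255)),cv2.MORPH_OPEN,np.ones((3,3)))
    for q in blobs(top,40):
        r=cv2.minAreaRect(cast(K,T,q,96).astype(np.float32));p=np.array(r[0])
        for k,c in C.items():
            if np.hypot(*(p-c))<40: print(n,k,(p-c).round(1),np.round(r[1]))
    for k,c in C.items():  # draw expected wick base and collar-floor centre
        for z in(6,96):
            P=K@(V@np.array([*c,z,1]))[:3];cv2.circle(im,tuple(int(v) for v in np.round(P[:2]/P[2])),1,(0,0,255),-1)
a=A["scene"][200:380,380:570].repeat(2,0).repeat(2,1);b=A["side"][120:300,170:360].repeat(2,0).repeat(2,1)
cv2.imwrite("pics/s6.png",np.hstack([a,b]))
E
```

```text
(no output)
```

View pics/s6.png

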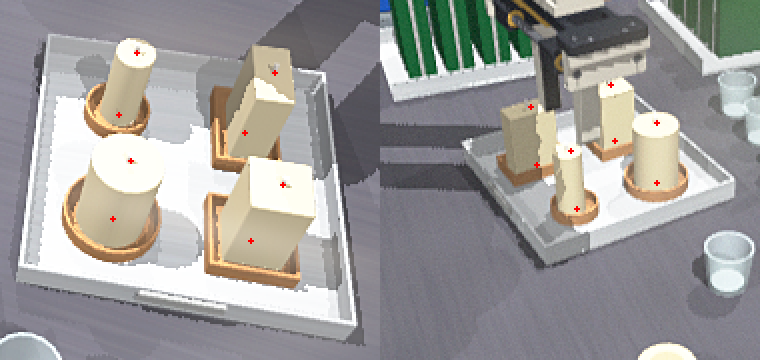

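```bash
python3 -c "
from plant import manip
print(manip.hand_in())"
```

```text
the job is handed in; nothing more can be done
None
```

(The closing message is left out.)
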